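Shut the artist's box on the lost property ledge

TASK

The wooden artist's box has been left open on the lost property ledge. With the fingertips, push its lid down until it is fully closed and push its side drawer fully home, in whichever order you like and without slamming either. Only push: do not open them any further, pick nothing up, leave the eraser in the drawer and the brush in the tray, and do not disturb the other things on the ledge.

Things in the scene. Friction and masses are not known exactly. Their poses are not given: they have to be found in the camera images.
- artbox: Fixed wooden artist's box, 180 (x) by 270 (y) by 66 mm high without lid. Origin: centre of its underside, on the ledge. Its x axis points from the lid's hinge (robot's side) to the lid's free edge, y away from the drawer's side, z up. Walls 8 mm; at the top an open tray, floor at z = 49 mm; below it the drawer, which slides out of the -y side (y = -135 mm), z = 6 to 43 mm.
- lid (a joint): Lid angle in rad, 0 = closed flat, larger = more open; starts 0.9 to 1.4, stop at 1.7. A flat light wooden board 180 by 270 by 9 mm, 250 g, no handle. Hinge line parallel to the box's y axis at x = -90, z = 66 mm in its frame, on the lid's underside. Stiff hinge (0.5 N m of friction): the lid stays at any angle and takes 1 to 4 N at the free edge to push down.
- lid_edge (a point): Middle of the lid's free edge, on its outer (upper when closed) face, 180 mm from the hinge line. The outer face looks to the robot while the lid stands open.
- lid_hinge (a point): Middle of the lid's hinge line, at the height of the box's rim (66 mm above the ledge).
- drawer (a joint): Drawer opening in m, 0 = fully home with its front flush with the box's side; it starts about 0.06 to 0.12 open, slides along the box's -y axis, stops at 0.15. About 1.2 N of friction plus light damping; it stays where it is left.
- drawer_knob (a point): Centre of the outer flat end of the brass drawer knob (20 mm diameter, stands 25 mm out from the middle of the drawer's front), 28 mm above the ledge. The front is 160 mm wide by 37 mm high, lower edge 6 mm above the ledge; the drawer's other walls are 28 mm high. Push along the box's +y axis.
- eraser: Loose green eraser block 42 by 20 by 13 mm lying in the open drawer; it rides in with the drawer. Origin: centre of its underside.
- brush: Loose wooden paint brush 178 mm long, 11 mm thick, lying in the box's tray below the rim. Origin: underside, near its middle; y axis along its length.
- hedgehog: Loose white clay model hedgehog, about 75 mm long, 52 mm high, standing on the ledge beside the drawer's path. Origin: centre of its underside.
- palette: Loose blue plastic paint palette 150 by 210 by 12 mm on the ledge. Origin: centre of its underside.
- sharpener: Loose steel pencil sharpener 26 by 16 by 14 mm on the ledge. Origin: centre of its underside.
- mug: Loose blue mug, 80 mm diameter, 90 mm high, handle at its +y. Origin: centre of its underside.
- paint_bottle: Loose orange paint bottle, 56 mm diameter, 150 mm high. Origin: centre of its underside.
Not all that is in view belongs to the job. Of the things that look like the brush, the middle-sized one is meant.

How it is judged (in metres and radians):
At the end, for the whole second after the job is handed in: The lid is closed to within 0.035 rad (6 mm at its free edge), the drawer is home to within 4 mm, the eraser is in the drawer inside the box, the brush is in the tray, and the hedgehog, palette, sharpener, mug and bottle are within 20 mm of where they began (value of joint lid below 0.035 rad and value of joint drawer below 0.004 m and x of eraser in the frame of artbox between -0.085 and 0.085 m and y of eraser in the frame of artbox between -0.13 and 0.13 m and height (world z) of eraser below 0.04 m and x of brush in the frame of artbox between -0.085 and 0.085 m and y of brush in the frame of artbox between -0.13 and 0.13 m and height (world z) of brush below 0.075 m and distance of each of hedgehog, palette, sharpener, mug, paint_bottle from where it was at the start of the episode below 0.02 m); the robot touches nothing.
It fails at once if hedgehog, palette, sharpener, mug or bottle shifted more than 20 mm, lifted or tipped over (distance of any of hedgehog, palette, sharpener, mug, paint_bottle from where it was at the start of the episode above 0.02 m or angle between any of hedgehog, palette, sharpener, mug, paint_bottle's own z axis and vertical above 0.5 rad).
It fails at once if eraser lifted out of the drawer or brush out of the tray (height (world z) of eraser above 0.045 m or height (world z) of brush above 0.1 m).
It fails at once if lid opened further (beyond 1.52 rad) or drawer pulled further out (beyond 140 mm) (value of joint lid above 1.52 rad or value of joint drawer above 0.14 m).
It fails at once if lid slammed (faster than 3 rad/s) (velocity of joint lid below -3 rad/s).
It fails at once if drawer slammed (faster than 0.6 m/s) (velocity of joint drawer below -0.6 m/s).
It also fails if it takes over 45 s, if anything falls off the work surface, if the arm or the gripper's body presses on something with over 40 N, if the wrist force passes 120 N, or if a joint passes its speed limit or range.

ROBOT

A 6-joint arm with a two-finger parallel gripper is mounted at the origin on the work surface. World frame = base frame: x ahead of the robot, y to its left, z up, the work surface at z = 0. Lengths are in m, angles in degrees, forces in N, time in s.
With the tool pointing down it reaches from about 0.4 to 0.825 m from the base axis. Payload 7 kg.
Tool frame: the origin (TCP) lies on the centre line of the jaws, within the pads' length; the fingertips stand 19 mm ahead of it and the grasp point (between the pads) is the TCP; z points along the fingers, y is the line along which they close (so a half turn about z gives the same grasp; the last joint's range is limited). The gripper opens to 88 mm and grips with 3 to 60 N. Pads are 19 mm wide; open, the fingers measure 130 mm over their backs; the gripper's body (78 mm by 193 mm) begins 47 mm behind the grasp point.
Start: joints at [-51.618, 20.546, 0.682, 0, -70.136, -16.507], TCP at [0.251, -0.626, 0.246] pointing down, gripper open.
Joint ranges: [-176.03, 176.03], [-82.01, 121.73], [-58.28, 71.71], [-173.87, 95.51], [-174.79, -0.11], [-173.66, 173.66]. Speed limits (degrees/s): [136.94, 136.94, 172.46, 180, 180, 180].

INTERFACE

Orientations are given as [roll, pitch, yaw] about the fixed x, y, z axes, in that order (R = Rz(yaw) Ry(pitch) Rx(roll)).
In Python, from plant import ctrl gives the robot as it stands.
- The arm moves only by the tool move_arm, never from a script. Its argument "motion" is a list of rows, each a list of 3 entries, a list of its own where there are three numbers: the shift along the tool's x, y, z in mm, then the turn, a rotation vector about the tool's x, y, z in degrees, then the closure, from 0 (fully open) to 1 (shut). A call has 1 to 10 rows; each row is the pose to reach, as a shift and turn from the pose commanded when the call began, along the tool's axes at that moment; what a row does not reach only later rows make up. A row lasts 1/12 s, in which the tool goes at most 41.7 mm and 7.16 degrees, less where a joint would pass 70% of its speed; a pose out of reach is approached as far as the arm can. A call with a gripper value outside its range is refused whole. The fingers move at their own pace and stop on an object; the grip force is fixed at half the most. Time passes only in rows, so rows that repeat a pose let the fingers close. It gives the time, the measured TCP pose, the force, the opening and the grip force at its end, in the units of the state.
- ctrl.get_obs(): the state, without advancing time (a new reading comes with each control period).
- ctrl.snapshot(name): name is "scene" or "top" or "wrist"; returns a dict with "color" (384x512x3 uint8, blue, green, red), "camera_matrix" (3x3 intrinsics, pixels), "cam_to_world" (4x4, takes a point from camera to world coordinates). Camera axes: x right, y up, looking along -z (the intrinsics and any distortion apply to the point x, -y, -z); pixel columns grow to the right and rows downward; lengths in m; the calibration is good to about 2 mm. A picture is of the moment at which its call begins. There is no depth.
- ctrl.close_job(): hands the job in; it is judged then, once.
The state is a dict: "clock": time; "joint_pos": joint angles; "qvel": joint speeds; "tau": joint torques, N m; "tool_pos": TCP position; "orientation": TCP orientation; "force": force on the tool from outside, world axes, zero at the start; "moment": the same for the moment, N m; "opening": finger opening in m; "gripper_force": force on a finger pad.
Only numpy, scipy, OpenCV 4.12 (cv2) and the standard library are available. Lean on these libraries where they do the work, as an engineer would, in place of code of your own. Each camera call takes 0.05 s, during which the arm holds its last target. There are 200 camera calls.

## Working session

There is one attempt and no reset: what is moved stays moved. The work goes in short steps, Python scripts to look and compute and a tool call to move; the robot and the scene stay as the last step left them, time stands still between calls to the robot, and variables do not carry over. Pictures are saved under pics/ and viewed, at most 10 in all, crops included, and the job is handed in when it is done.

Besides the shell and the picture viewer there is one more tool, called after "Emit:" as name(argument=value, ...), one argument or row to a line, values as JSON. move_arm: Moves the arm, as the interface text tells. Its arguments: {"type":"object","properties":{"motion":{"type":"array"}},"required":["motion"]}

```bash
mkdir -p pics; ls; python3 - <<'E'
from plant import ctrl
import cv2,numpy as np,pickle
d={}
for n in("scene","top","wrist"):
    s=ctrl.snapshot(n);d[n]=s;cv2.imwrite(f"pics/{n}0.png",s["color"]);print(n,np.round(s["cam_to_world"],3).tolist(),s["camera_matrix"].tolist(),[k for k in s])
pickle.dump(d,open("s0.pkl","wb"))
o=ctrl.get_obs();print(o["clock"],o["tool_pos"],o["orientation"])
a=cv2.resize(d["scene"]["color"],(800,600));cv2.imwrite("pics/a.png",a)
a=cv2.resize(d["top"]["color"],(800,600));cv2.imwrite("pics/b.png",a)
E
```

```text
pics
scene [[0.195, -0.523, 0.83, 1.364], [0.981, 0.1, -0.168, -0.146], [0.005, 0.847, 0.532, 0.615], [0.0, 0.0, 0.0, 1.0]] [[353.02464947039226, 0.0, 251.36241963255114], [0.0, 353.02464947039226, 196.58061611884938], [0.0, 0.0, 1.0]] ['color', 'camera_matrix', 'cam_to_world']
top [[-0.013, 0.998, -0.065, 0.471], [-1.0, -0.013, 0.003, 0.004], [0.002, 0.065, 0.998, 1.242], [0.0, 0.0, 0.0, 1.0]] [[399.0697568416362, 0.0, 261.3098255624358], [0.0, 399.0697568416362, 189.41563992245722], [0.0, 0.0, 1.0]] ['color', 'camera_matrix', 'cam_to_world']
wrist [[-0.373, -0.883, -0.285, 0.174], [0.928, -0.355, -0.116, -0.657], [0.001, -0.308, 0.951, 0.384], [0.0, 0.0, 0.0, 1.0]] [[331.31006047570776, 0.0, 251.15608043875125], [0.0, 331.31006047570776, 186.25218147095813], [0.0, 0.0, 1.0]] ['color', 'camera_matrix', 'cam_to_world']
0.15 [ 0.25134157 -0.62609831  0.24484517] [ 1.79928322e+02 -7.18871067e-03 -1.58128060e+02]
```

View pics/a.png

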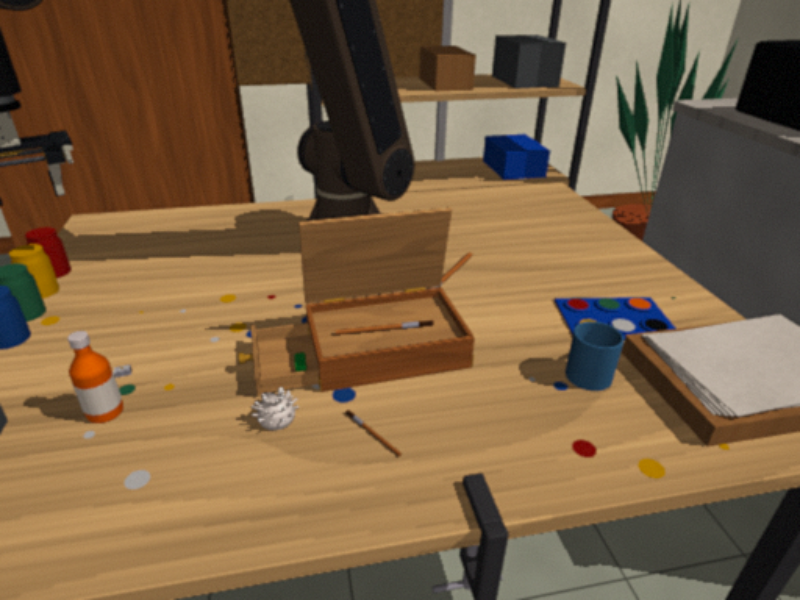

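View pics/b.png

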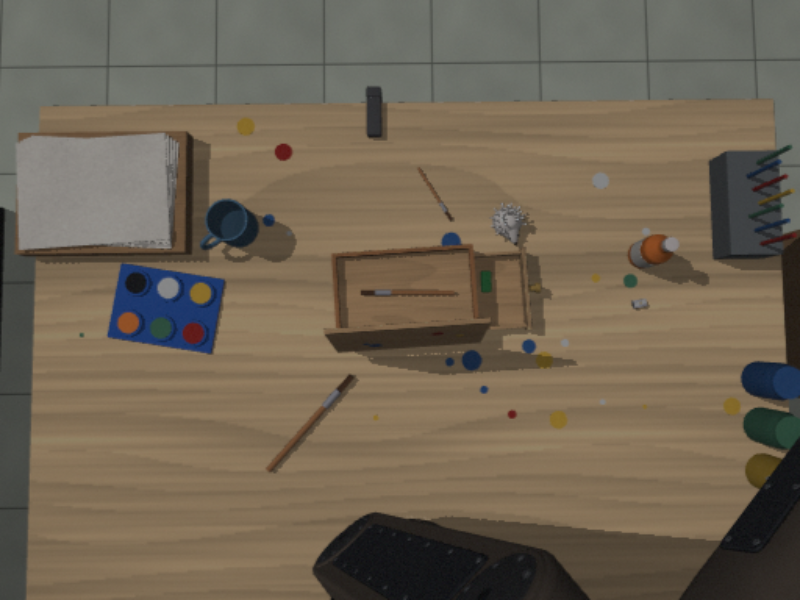

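The scene and top views show the box in the middle. Its lid is open on the robot's side, and its drawer is out toward -y with the knob at about (538,288) in the top view. The hedgehog is beside the drawer at about (508,222). I'll enlarge both.

```bash
python3 - <<'E'
import cv2,pickle
d=pickle.load(open("s0.pkl","rb"))
for n,(x,y,w,h) in dict(top=(200,125,160,110),scene=(150,130,160,150)).items():
    k=5 if n=="top" else 4
    c=cv2.resize(d[n]["color"][y:y+h,x:x+w],None,fx=k,fy=k,interpolation=cv2.INTER_CUBIC)
    for i in range(0,w,20): cv2.putText(c,str(x+i),(i*k,10),0,.35,(255,255,255),1);cv2.line(c,(i*k,12),(i*k,18),(255,255,255),1)
    for i in range(0,h,10): cv2.putText(c,str(y+i),(0,i*k+4),0,.35,(255,255,255),1)
    cv2.imwrite(f"pics/{n}_c.png",c)
E
```

```text
(no output)
```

View pics/top_c.png

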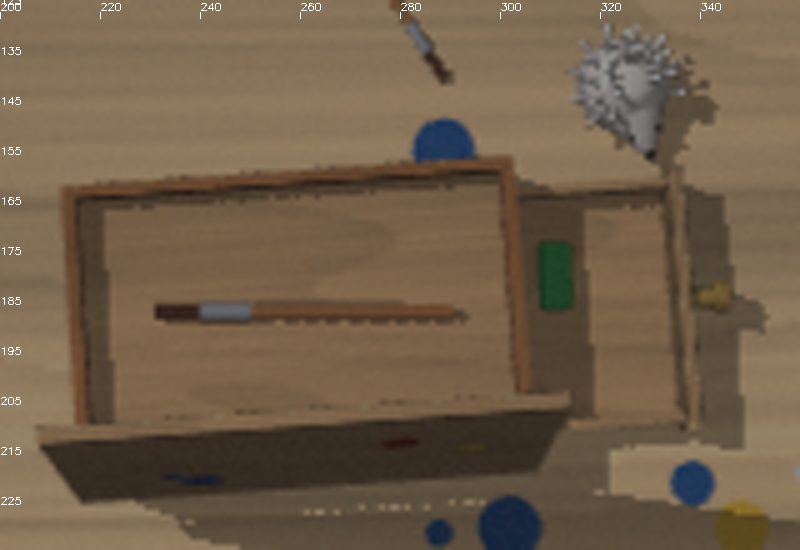

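View pics/scene_c.png

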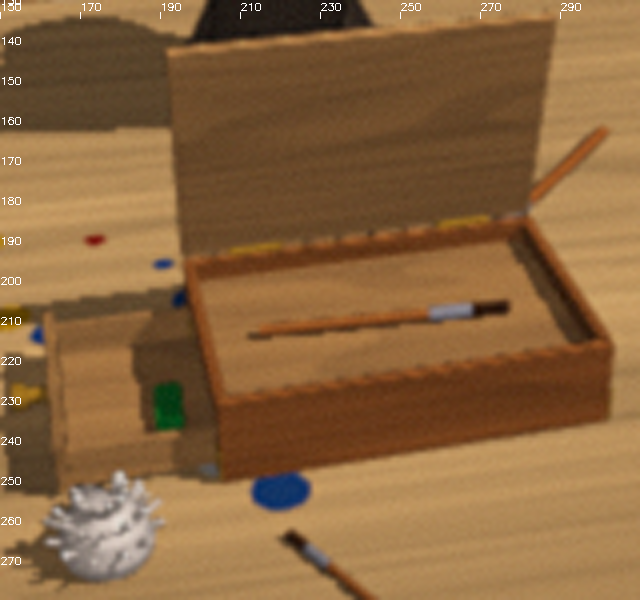

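The top crop shows these points:
- Rim corners at (63,187) and (513,157).
- Lid outer free edge from (43,445) to (570,408).
- Drawer front top edge from (682,165) to (697,430).
- Knob end at (733,297).

The scene crop shows these points:
- Near-wall corners at (222,403), (612,347), (222,480) and (612,418).
- Lid inner edge from (168,50) to (553,21).
- Hedgehog around (105,525).

Next I'll triangulate these and fit the box model.

```bash
cat > fit.py <<'E'
import numpy as np,pickle
from scipy.optimize import least_squares
d=pickle.load(open("s0.pkl","rb"))
CR=dict(top=(200,125,5),scene=(150,130,4))
def full(n,p): x,y,k=CR[n]; return np.array([(p[0]+.5)/k-.5+x,(p[1]+.5)/k-.5+y])
def proj(n,P):
    s=d[n];T=s["cam_to_world"];c=T[:3,:3].T@(np.asarray(P)-T[:3,3]);K=s["camera_matrix"]
    return np.array([K[0,0]*c[0]/-c[2]+K[0,2],K[1,1]*-c[1]/-c[2]+K[1,2]])
def ray(n,q):
    s=d[n];T=s["cam_to_world"];K=s["camera_matrix"]
    return T[:3,3],T[:3,:3]@np.array([(q[0]-K[0,2])/K[0,0],-(q[1]-K[1,2])/K[1,1],-1])
def plane(n,p,z): o,r=ray(n,full(n,p)); return o+r*(z-o[2])/r[2]
def tri(a,b):
    (o,r),(p,s)=ray("top",full("top",a)),ray("scene",full("scene",b))
    t=np.linalg.lstsq(np.c_[r,-s],p-o,rcond=None)[0]; A,B=o+r*t[0],p+s*t[1]
    return (A+B)/2,np.linalg.norm(A-B)
def lid(a,y,t): return [-.09+.18*np.cos(a)-t*np.sin(a),y,.066+.18*np.sin(a)+t*np.cos(a)]
def pts(a,o):
    return [("top",(63,187),[.09,.135,.066]),("top",(513,157),[.09,-.135,.066]),
    ("top",(43,445),lid(a,.135,.009)),("top",(570,408),lid(a,-.135,.009)),
    ("top",(37,429),lid(a,.135,0)),("top",(570,394),lid(a,-.135,0)),
    ("top",(682,165),[.08,-.135-o,.043]),("top",(697,430),[-.08,-.135-o,.043]),
    ("top",(733,297),[0,-.16-o,.032]),
    ("scene",(222,403),[.09,-.135,.066]),("scene",(612,347),[.09,.135,.066]),
    ("scene",(222,480),[.09,-.135,0]),("scene",(612,418),[.09,.135,0]),
    ("scene",(168,50),lid(a,-.135,0)),("scene",(553,21),lid(a,.135,0))]
def w(p,P):
    c,s=np.cos(p[2]),np.sin(p[2]); return np.array([p[0]+c*P[0]-s*P[1],p[1]+s*P[0]+c*P[1],P[2]])
if __name__=="__main__":
    f=lambda p:np.concatenate([proj(n,w(p,P))-full(n,q) for n,q,P in pts(p[3],p[4])])
    r=least_squares(f,[.55,0,0,1.2,.09],loss="soft_l1");p=r.x
    print("x y yawdeg lid drawer",p[:2].round(4),np.degrees(p[2]).round(2),p[3:].round(4)); print("res px",f(p).round(1).reshape(-1,2).tolist())
    for a,b in(((513,157),(222,403)),((63,187),(612,347)),((37,429),(553,21)),((570,394),(168,50))): print("tri",*[np.round(v,4) for v in tri(a,b)])
    for nm,P in dict(edge=lid(p[3],0,.009),edgeL=lid(p[3],.135,.009),edgeR=lid(p[3],-.135,.009),hinge=[-.09,0,.066],knob=[0,-.16-p[4],.028],cR=[.08,-.135-p[4],.04],cL=[-.08,-.135-p[4],.04]).items(): print(nm,w(p,P).round(4))
    for q in((580,75),(655,155),(690,80),(625,30)): print("hedgehog@25mm",plane("top",q,.025).round(3))
    np.save("p.npy",p)
E
python3 fit.py
```

```text
x y yawdeg lid drawer [0.5479 0.0069] 3.21 [1.3771 0.1032]
res px [[-0.5, 0.2], [0.2, 0.0], [-1.4, 0.4], [1.0, 0.3], [-0.4, 0.0], [0.6, -0.4], [-0.1, 0.5], [1.2, 0.3], [-0.7, 0.1], [-1.4, 0.4], [1.1, -0.6], [0.3, 1.1], [-0.9, 1.0], [-0.2, 1.3], [1.7, -0.9]]
tri [ 0.6453 -0.1207  0.0671] 0.0028
tri [0.6308 0.1444 0.0649] 0.0018
tri [0.4847 0.136  0.2403] 0.004
tri [ 0.499  -0.1296  0.2457] 0.001
edge [0.4838 0.0033 0.2444]
edgeL [0.4762 0.1381 0.2444]
edgeR [ 0.4914 -0.1315  0.2444]
hinge [0.458  0.0018 0.066 ]
knob [ 0.5626 -0.2559  0.028 ]
cR [ 0.6411 -0.2265  0.04  ]
cL [ 0.4814 -0.2355  0.04  ]
hedgehog@25mm [ 0.702 -0.169  0.025]
hedgehog@25mm [ 0.652 -0.214  0.025]
hedgehog@25mm [ 0.698 -0.237  0.025]
hedgehog@25mm [ 0.73  -0.197  0.025]
```

The fit gives box x,y = (0.548, 0.007), yaw 3.2°, lid 1.377 rad and drawer 0.103 m. Residuals are about 1 px, and the triangulated rim height is 66 mm, as it should be. I'll do the drawer first: go above the point in front of the knob with the fingers closed and the tool x axis along box -y.

```bash
cat > dl.py <<'E'
import numpy as np,sys
from plant import ctrl
from scipy.spatial.transform import Rotation as R
from fit import w
p=np.load("p.npy")
o=ctrl.get_obs();T=R.from_euler("xyz",o["orientation"],degrees=True)
def rel(P,yaw,pitch=0):
    """shift mm, turn deg for TCP target P in the box frame, tool down with yaw relative to box"""
    t=w(p,P);G=R.from_euler("xyz",[180,pitch,yaw+np.degrees(p[2])],degrees=True)
    print("world",t.round(4),"shift",(T.inv().apply(t-o["tool_pos"])*1e3).round(1),"turn",np.degrees((T.inv()*G).as_rotvec()).round(1))
def box(P):
    c,s=np.cos(p[2]),np.sin(p[2]);d=np.array(P)-[p[0],p[1],0];return np.array([c*d[0]+s*d[1],-s*d[0]+c*d[1],d[2]]).round(4)
print("t",o["clock"],"box tcp",box(o["tool_pos"]),"rpy",np.round(o["orientation"],1),"F",np.round(o["force"],1),"j",np.round(o["joint_pos"],0))
E
python3 - <<'E'
from dl import *
from fit import plane
rel([0,-.29,.246],-90)
print("bottle base",plane("top",((412-200)*5,(162-125)*5),.05),"sharp",plane("top",((409.5-200)*5,(194-125)*5),.01))
E
```

```text
t 0.15 box tcp [-0.3315 -0.6154  0.2448] rpy [ 179.9   -0.  -158.1] F [-1.  -0.1  0.5] j [-52.  21.   1.  -0. -70. -17.]
world [ 0.5641 -0.2827  0.246 ] shift [-418.2  202.2   -1. ] turn [  0.1   0.  -71.3]
bottle base [ 0.62652231 -0.45297856  0.05      ] sharp [ 0.53217721 -0.45680463  0.01      ]
```

Emit:
move_arm(
  motion=[
    [[-30,15,0],[0,0,-7],1],
    [[-70,34,0],[0,0,-14],1],
    [[-107,52,0],[0,0,-21],1],
    [[-144,70,0],[0,0,-28],1],
    [[-181,88,0],[0,0,-35],1],
    [[-218,106,0],[0,0,-42],1],
    [[-255,124,0],[0,0,-49],1],
    [[-292,142,0],[0,0,-56],1],
    [[-329,160,0],[0,0,-63],1],
    [[-366,177,0],[0,0,-70],1],
  ],
)

```text
clock: 0.98
tool_pos: [0.5261, -0.3238, 0.2456]
orientation: [-180.0, 0.0, -87.8]
force: [0.3, -1.1, -0.2]
opening: 0.0267
gripper_force: 0.0
```

```bash
python3 - <<'E'
from dl import *
rel([0,-.29,.246],-90);rel([0,-.29,.042],-90)
E
```

```text
t 0.9833 box tcp [-0.0403 -0.3289  0.2456] rpy [-180.     0.   -87.8] F [ 0.3 -1.1 -0.2] j [-14.  15.  -7.  -0. -68.  16.]
world [ 0.5641 -0.2827  0.246 ] shift [-39.6 -39.6  -0.4] turn [-0.  0. -1.]
world [ 0.5641 -0.2827  0.042 ] shift [-39.6 -39.6 203.6] turn [-0.  0. -1.]
```

Emit:
move_arm(
  motion=[
    [[-20,-20,0],[0,0,-1],1],
    [[-39,-39,0],[0,0,-1],1],
    [[-39,-39,0],[0,0,-1],1],
    [[-39,-39,35],[0,0,-1],1],
    [[-39,-39,70],[0,0,-1],1],
    [[-39,-39,100],[0,0,-1],1],
    [[-39,-39,120],[0,0,-1],1],
    [[-39,-39,120],[0,0,-1],1],
  ],
)

```text
clock: 1.65
tool_pos: [0.5597, -0.2846, 0.1204]
orientation: [179.5, 0.2, -87.2]
force: [-0.8, 0.6, -0.8]
opening: 0.0003
gripper_force: 0.0
```

```bash
python3 - <<'E'
from dl import *
import cv2
for n in ("wrist","top","scene"):
    s=ctrl.snapshot(n)["color"];cv2.imwrite(f"pics/{n}1.png",s)
    if n=="scene": a=cv2.resize(s[100:300,100:320],(396,360))
    if n=="top": b=cv2.resize(s[110:250,200:400],(400,280))
    if n=="wrist": c=cv2.resize(s,(400,300))
h=np.zeros((580,800,3),np.uint8);h[:360,:396]=a;h[:280,400:800]=b;h[280:580,400:800]=c;cv2.imwrite("pics/m1.png",h)
rel([0,-.29,.042],-90)
E
```

```text
t 1.65 box tcp [-0.0046 -0.2917  0.1204] rpy [179.5   0.2 -87.2] F [-0.8  0.6 -0.8] j [ -9.  22. -14.  -0. -54.  12.]
world [ 0.5641 -0.2827  0.042 ] shift [-1.5 -5.2 78.3] turn [ 0.5  0.2 -0.4]
```

View pics/m1.png

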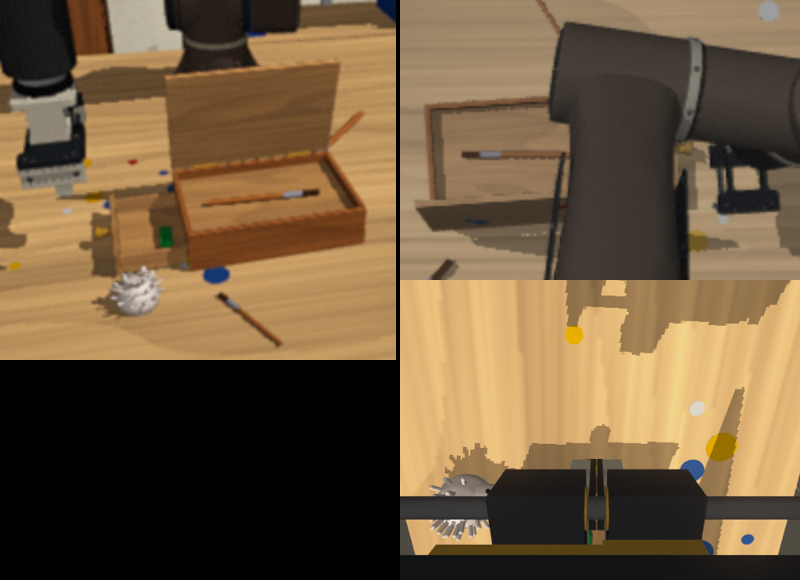

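The view shows the fingers over the point in front of the knob. The forearm runs close to the lid's right corner, so I'll close the lid first and push the drawer after, with nothing in the way.

```bash
python3 - <<'E'
from dl import *
rel([-.14,-.27,.28],180);rel([-.14,0,.28],180);rel([-.125,0,.235],180)
E
```

```text
t 1.8 box tcp [-0.0008 -0.2933  0.1268] rpy [-179.9   -0.   -87.1] F [-0.2  0.1 -0.2] j [ -9.  22. -14.   0. -54.  12.]
world [ 0.4232 -0.2706  0.28  ] shift [ -22.4  139.2 -153.4] turn [-0.1  0.  89.7]
world [ 0.4081 -0.001   0.28  ] shift [-292.4  140.7 -153.6] turn [-0.1  0.  89.7]
world [ 4.231e-01 -1.000e-04  2.350e-01] shift [-292.5  125.8 -108.6] turn [-0.1  0.  89.7]
```

Emit:
move_arm(
  motion=[
    [[0,0,-35],[0,0,0],1],
    [[0,0,-75],[0,0,0],1],
    [[-5,30,-110],[0,0,7],1],
    [[-10,60,-135],[0,0,14],1],
    [[-15,90,-153],[0,0,21],1],
    [[-20,115,-153],[0,0,28],1],
    [[-25,135,-153],[0,0,35],1],
    [[-45,139,-153],[0,0,42],1],
    [[-80,140,-153],[0,0,49],1],
    [[-115,140,-153],[0,0,56],1],
  ],
)

```text
clock: 2.63
tool_pos: [0.4175, -0.1831, 0.2812]
orientation: [-179.8, 0.2, -142.1]
force: [0.5, 0.6, 0.4]
opening: 0.0005
gripper_force: 0.0
```

```bash
python3 - <<'E'
from dl import *
rel([-.14,0,.28],180);rel([-.125,0,.235],180)
E
```

```text
t 2.6333 box tcp [-0.1408 -0.1823  0.2812] rpy [-179.8    0.2 -142.1] F [0.5 0.6 0.4] j [  1.  -2. -22.   0. -70. -53.]
world [ 0.4081 -0.001   0.28  ] shift [-104.5  149.4    1.1] turn [-0.1  0.3 34.7]
world [ 4.231e-01 -1.000e-04  2.350e-01] shift [-116.7  141.    46.2] turn [-0.1  0.3 34.7]
```

Emit:
move_arm(
  motion=[
    [[-20,28,0],[0,0,7],1],
    [[-40,57,0],[0,0,14],1],
    [[-60,86,0],[0,0,21],1],
    [[-80,115,0],[0,0,28],1],
    [[-100,143,0],[0,0,34.5],1],
    [[-105,149,5],[0,0,34.5],1],
    [[-110,146,20],[0,0,34.5],1],
    [[-115,142,40],[0,0,34.5],1],
    [[-117,141,46],[0,0,34.5],1],
    [[-117,141,46],[0,0,34.5],1],
  ],
)

```text
clock: 3.47
tool_pos: [0.4219, -0.0001, 0.2328]
orientation: [-180.0, -0.0, -176.1]
force: [0.7, 0.6, 0.2]
opening: 0.0005
gripper_force: 0.0
```

```bash
python3 - <<'E'
from dl import *
for a in np.arange(1.377,-.03,-.1):
    rel([-.09+.15*np.cos(a)-.009*np.sin(a)-.0095,0,.066+.15*np.sin(a)+.009*np.cos(a)+.019],180)
E
```

```text
t 3.4667 box tcp [-1.262e-01  1.000e-04  2.328e-01] rpy [-180.    -0.  -176.1] F [0.7 0.6 0.2] j [  27.   -4.  -30.   -0.  -63. -113.]
world [0.4686 0.0024 0.2339] shift [-46.8  -0.7  -1.1] turn [-0.  -0.   0.7]
world [0.4833 0.0032 0.2312] shift [-61.5  -0.8   1.6] turn [-0.  -0.   0.7]
world [0.4977 0.004  0.227 ] shift [-75.9  -1.    5.8] turn [-0.  -0.   0.7]
world [0.5116 0.0048 0.2213] shift [-89.9  -1.2  11.5] turn [-0.  -0.   0.7]
world [0.5249 0.0056 0.2144] shift [-103.2   -1.3   18.4] turn [-0.  -0.   0.7]
world [0.5374 0.0063 0.2061] shift [-115.7   -1.5   26.7] turn [-0.  -0.   0.7]
world [0.549  0.0069 0.1966] shift [-127.3   -1.6   36.2] turn [-0.  -0.   0.7]
world [0.5597 0.0075 0.186 ] shift [-138.    -1.7   46.8] turn [-0.  -0.   0.7]
world [0.5692 0.0081 0.1744] shift [-147.5   -1.8   58.4] turn [-0.  -0.   0.7]
world [0.5775 0.0085 0.1619] shift [-155.8   -1.9   70.9] turn [-0.  -0.   0.7]
world [0.5845 0.0089 0.1486] shift [-162.9   -2.    84.2] turn [-0.  -0.   0.7]
world [0.5901 0.0092 0.1347] shift [-168.5   -2.1   98.1] turn [-0.  -0.   0.7]
world [0.5944 0.0095 0.1203] shift [-172.8   -2.1  112.5] turn [-0.  -0.   0.7]
world [0.5972 0.0096 0.1055] shift [-175.6   -2.2  127.3] turn [-0.  -0.   0.7]
world [0.5985 0.0097 0.0905] shift [-176.9   -2.2  142.2] turn [-0.  -0.   0.7]
```

Emit:
move_arm(
  motion=[
    [[-20,0,0],[0,0,0.7],1],
    [[-35,0,-1],[0,0,0.7],1],
    [[-43,-1,-1],[0,0,0.7],1],
    [[-48,-1,-1],[0,0,0.7],1],
    [[-54,-1,0],[0,0,0.7],1],
    [[-61,-1,2],[0,0,0.7],1],
    [[-68,-1,4],[0,0,0.7],1],
    [[-76,-1,6],[0,0,0.7],1],
    [[-83,-1,9],[0,0,0.7],1],
    [[-90,-1,12],[0,0,0.7],1],
  ],
)

```text
clock: 4.3
tool_pos: [0.5126, 0.005, 0.2203]
orientation: [-180.0, 0.0, -176.8]
force: [-1.7, -1.4, 3.1]
opening: 0.0007
gripper_force: 1.5
```

```bash
python3 - <<'E'
from dl import *
import cv2
s=ctrl.snapshot("scene")["color"];cv2.imwrite("pics/l1.png",cv2.resize(s[60:300,140:340],(500,600)))
for a in np.arange(.977,-.03,-.1):
    rel([-.09+.15*np.cos(a)-.009*np.sin(a)-.0095,0,.066+.15*np.sin(a)+.009*np.cos(a)+.019],180)
E
```

```text
t 4.3 box tcp [-3.540e-02  1.000e-04  2.203e-01] rpy [-180.     0.  -176.8] F [-1.7 -1.4  3.1] j [  23.    6.  -22.    0.  -62. -109.]
world [0.5249 0.0056 0.2144] shift [-12.3  -0.1   6. ] turn [-0.  0. -0.]
world [0.5374 0.0063 0.2061] shift [-24.9  -0.1  14.3] turn [-0.  0. -0.]
world [0.549  0.0069 0.1966] shift [-36.5  -0.1  23.7] turn [-0.  0. -0.]
world [0.5597 0.0075 0.186 ] shift [-47.1  -0.1  34.4] turn [-0.  0. -0.]
world [0.5692 0.0081 0.1744] shift [-56.7  -0.1  46. ] turn [-0.  0. -0.]
world [0.5775 0.0085 0.1619] shift [-65.   -0.1  58.5] turn [-0.  0. -0.]
world [0.5845 0.0089 0.1486] shift [-72.   -0.   71.7] turn [-0.  0. -0.]
world [0.5901 0.0092 0.1347] shift [-77.7  -0.   85.7] turn [-0.  0. -0.]
world [0.5944 0.0095 0.1203] shift [-81.9  -0.  100.1] turn [-0.  0. -0.]
world [0.5972 0.0096 0.1055] shift [-84.7  -0.  114.8] turn [-0.  0. -0.]
world [0.5985 0.0097 0.0905] shift [-86.   -0.  129.8] turn [-0.  0. -0.]
```

View pics/l1.png

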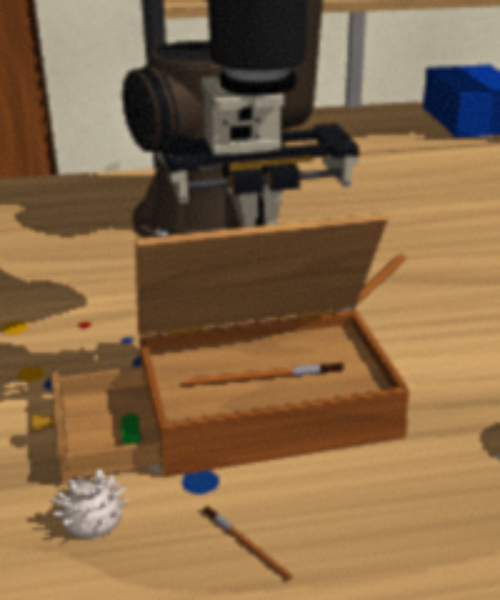

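The fingers are behind the lid's free edge at about (258,215) and the lid is folding down under a few newtons of contact force. I'll continue along the arc.

Emit:
move_arm(
  motion=[
    [[-12,0,6],[0,0,0],1],
    [[-25,0,14],[0,0,0],1],
    [[-36,0,24],[0,0,0],1],
    [[-47,0,34],[0,0,0],1],
    [[-57,0,46],[0,0,0],1],
    [[-65,0,58],[0,0,0],1],
    [[-72,0,72],[0,0,0],1],
    [[-78,0,86],[0,0,0],1],
    [[-82,0,100],[0,0,0],1],
    [[-84,0,110],[0,0,0],1],
  ],
)

```text
clock: 5.18
tool_pos: [0.5965, 0.01, 0.109]
orientation: [180.0, 0.0, -176.8]
force: [0.1, 0.3, 2.2]
opening: 0.0004
gripper_force: 1.0
```

```bash
python3 - <<'E'
from dl import *
E
```

```text
t 5.1833 box tcp [0.0487 0.0004 0.109 ] rpy [ 180.     0.  -176.8] F [0.1 0.3 2.2] j [  20.   20.  -19.   -0.  -50. -107.]
```

Emit:
move_arm(
  motion=[
    [[-1,0,5],[0,0,0],1],
    [[-1,0,10],[0,0,0],1],
    [[-2,0,13],[0,0,0],1],
    [[-2,0,15],[0,0,0],1],
    [[-2,0,16],[0,0,0],1],
    [[-2,0,16],[0,0,0],1],
  ],
)

```text
clock: 5.68
tool_pos: [0.5976, 0.0099, 0.0948]
orientation: [180.0, 0.0, -176.8]
force: [-1.0, -1.1, -0.5]
opening: 0.0003
gripper_force: 0.0
```

Emit:
move_arm(
  motion=[
    [[0,0,2],[0,0,0],1],
    [[0,0,3],[0,0,0],1],
    [[0,0,3],[0,0,0],1],
    [[0,0,3],[0,0,0],1],
  ],
)

```text
clock: 6.02
tool_pos: [0.5977, 0.0099, 0.0941]
orientation: [-180.0, 0.1, -176.8]
force: [-7.2, 1.6, 17.8]
opening: 0.0005
gripper_force: 9.4
```

At z = 0.094, exactly the closed height plus the fingertip length, the force rises to 18 N, so the lid is shut. Next I'll lift and go round to the drawer.

Emit:
move_arm(
  motion=[
    [[0,0,-15],[0,0,0],1],
    [[0,0,-50],[0,0,0],1],
    [[0,20,-90],[0,0,-7],1],
    [[0,50,-110],[0,0,-14],1],
    [[0,85,-120],[0,0,-21],1],
    [[5,120,-120],[0,0,-28],1],
    [[10,155,-120],[0,0,-35],1],
    [[20,190,-120],[0,0,-42],1],
    [[30,225,-120],[0,0,-49],1],
    [[40,260,-120],[0,0,-56],1],
  ],
)

```text
clock: 6.85
tool_pos: [0.5423, 0.2686, 0.2118]
orientation: [180.0, 0.0, -120.5]
force: [0.3, 1.3, 0.5]
opening: 0.0005
gripper_force: 0.0
```

```bash
python3 - <<'E'
from dl import *
rel([0,-.29,.2],-90);rel([0,-.29,.042],-90)
E
```

```text
t 6.85 box tcp [0.0091 0.2616 0.2118] rpy [ 180.     0.  -120.5] F [0.3 1.3 0.5] j [ 45.  15. -11.  -0. -63. -75.]
world [ 0.5641 -0.2827  0.2   ] shift [ 464.  -298.5   11.7] turn [  0.    0.  -33.7]
world [ 0.5641 -0.2827  0.042 ] shift [ 464.  -298.5  169.7] turn [  0.    0.  -33.7]
```

I had the sideways sign wrong and went to +y. The tool was well above everything, so nothing was touched. Heading to the drawer side at this height.

Emit:
move_arm(
  motion=[
    [[25,-16,0],[0,0,-3],1],
    [[58,-37,0],[0,0,-7],1],
    [[92,-59,0],[0,0,-10],1],
    [[126,-81,0],[0,0,-14],1],
    [[160,-103,0],[0,0,-17],1],
    [[194,-125,0],[0,0,-20],1],
    [[228,-147,0],[0,0,-24],1],
    [[262,-169,0],[0,0,-27],1],
    [[296,-190,0],[0,0,-31],1],
    [[330,-212,0],[0,0,-33.5],1],
  ],
)

```text
clock: 7.68
tool_pos: [0.5556, -0.1266, 0.212]
orientation: [-180.0, 0.0, -87.1]
force: [0.8, -0.0, 0.3]
opening: 0.0006
gripper_force: 0.0
```

```bash
python3 - <<'E'
from dl import *
rel([0,-.29,.2],-90);rel([0,-.29,.042],-90)
E
```

```text
t 7.6833 box tcp [ 2.000e-04 -1.337e-01  2.120e-01] rpy [-180.     0.   -87.1] F [ 0.8 -0.   0.3] j [  7.  12. -16.  -0. -62.  -4.]
world [ 0.5641 -0.2827  0.2   ] shift [156.3  -0.6  11.9] turn [-0.   0.  -0.3]
world [ 0.5641 -0.2827  0.042 ] shift [156.3  -0.5 169.9] turn [-0.   0.  -0.3]
```

Emit:
move_arm(
  motion=[
    [[35,0,0],[0,0,0],1],
    [[75,0,0],[0,0,0],1],
    [[115,0,0],[0,0,0],1],
    [[145,0,0],[0,0,0],1],
    [[157,0,0],[0,0,0],1],
    [[157,0,20],[0,0,0],1],
    [[157,0,45],[0,0,0],1],
    [[157,0,70],[0,0,0],1],
    [[157,0,92],[0,0,0],1],
    [[157,0,92],[0,0,0],1],
  ],
)

```text
clock: 8.52
tool_pos: [0.5606, -0.2803, 0.1149]
orientation: [179.6, 0.2, -87.4]
force: [-0.2, 0.3, -1.5]
opening: 0.0005
gripper_force: 0.0
```

```bash
python3 - <<'E'
from dl import *
import cv2
s=ctrl.snapshot("scene")["color"];cv2.imwrite("pics/k1.png",cv2.resize(s[100:300,80:340],(780,600)))
rel([0,-.29,.042],-90)
E
```

```text
t 8.5167 box tcp [-0.0034 -0.2875  0.1149] rpy [179.6   0.2 -87.4] F [-0.2  0.3 -1.5] j [ -9.  23. -15.  -0. -53.  11.]
world [ 0.5641 -0.2827  0.042 ] shift [ 2.7 -4.  72.9] turn [ 0.4  0.2 -0.6]
```

View pics/k1.png

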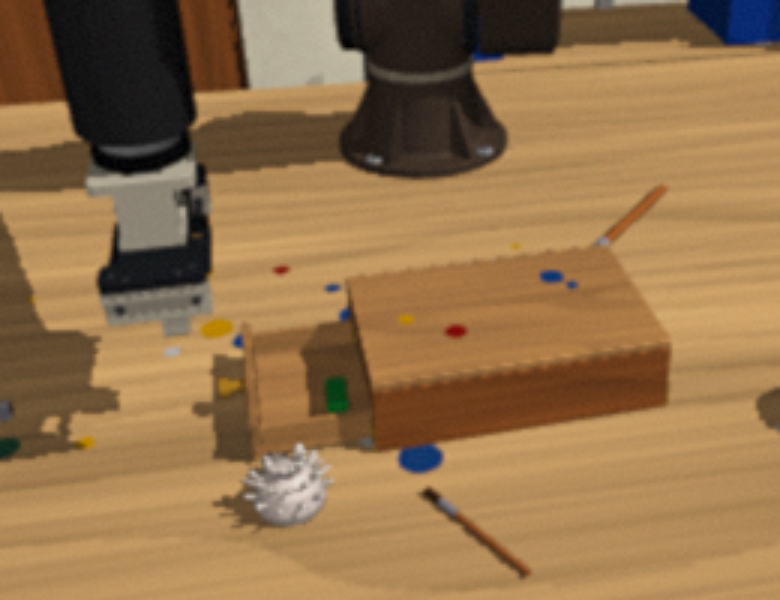

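The lid lies flat and closed. The knob is at about (230,387) and the fingertips are above and in front of it at (175,330). I'll lower them, with 3 mm of extra retreat.

Emit:
move_arm(
  motion=[
    [[3,0,15],[0,0,0],1],
    [[3,0,35],[0,0,0],1],
    [[3,0,55],[0,0,0],1],
    [[3,0,70],[0,0,0],1],
    [[3,0,77],[0,0,0],1],
    [[3,0,77],[0,0,0],1],
    [[3,0,77],[0,0,0],1],
  ],
)

```text
clock: 9.15
tool_pos: [0.5647, -0.2847, 0.0439]
orientation: [-179.9, -0.0, -87.3]
force: [0.5, -0.3, 0.1]
opening: 0.0005
gripper_force: 0.0
```

```bash
python3 - <<'E'
from dl import *
rel([0,-.2725,.042],-90);rel([0,-.1695,.042],-90)
E
```

```text
t 9.15 box tcp [ 0.0004 -0.292   0.0439] rpy [-179.9   -0.   -87.3] F [ 0.5 -0.3  0.1] j [ -9.  27. -18.   0. -45.  12.]
world [ 0.5632 -0.2652  0.042 ] shift [-19.5   0.6   1.9] turn [-0.1 -0.  -0.5]
world [ 0.5574 -0.1624  0.042 ] shift [-122.5    1.5    1.9] turn [-0.1 -0.  -0.5]
```

Emit:
move_arm(
  motion=[
    [[-8,0,2],[0,0,0],1],
    [[-15,0,2],[0,0,0],1],
    [[-21,0,2],[0,0,0],1],
    [[-27,0,2],[0,0,0],1],
    [[-34,0,2],[0,0,0],1],
    [[-42,0,2],[0,0,0],1],
    [[-51,1,2],[0,0,0],1],
    [[-60,1,2],[0,0,0],1],
    [[-70,1,2],[0,0,0],1],
    [[-80,1,2],[0,0,0],1],
  ],
)

```text
clock: 9.98
tool_pos: [0.559, -0.2037, 0.0407]
orientation: [180.0, -0.0, -87.3]
force: [1.1, -2.0, 1.6]
opening: 0.0005
gripper_force: 0.8
```

```bash
python3 - <<'E'
from dl import *
import cv2
s=ctrl.snapshot("scene")["color"];cv2.imwrite("pics/k2.png",cv2.resize(s[140:300,120:320],(600,480)))
rel([0,-.1695,.042],-90)
E
```

```text
t 9.9833 box tcp [-0.0007 -0.2108  0.0407] rpy [180.   -0.  -87.3] F [ 1.1 -2.   1.6] j [ -1.  25. -23.   0. -42.   4.]
world [ 0.5574 -0.1624  0.042 ] shift [-41.3  -0.3  -1.3] turn [ 0.  -0.  -0.5]
```

View pics/k2.png

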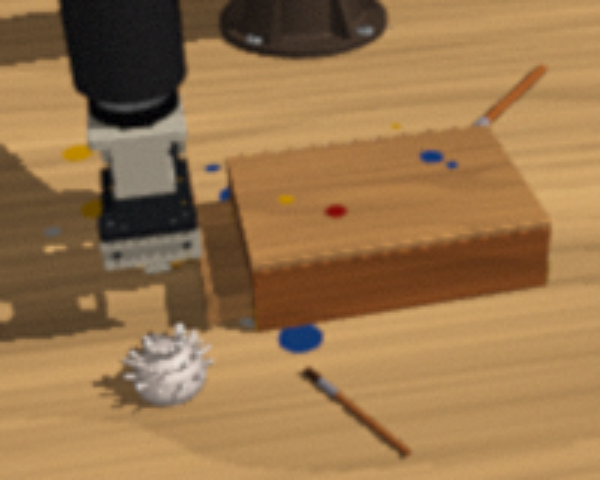

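The drawer is sliding in, with its front at about (207,275), and the hedgehog at (165,365) hasn't moved. I'll keep pushing, slower near the end.

Emit:
move_arm(
  motion=[
    [[-8,0,0],[0,0,0],1],
    [[-16,0,0],[0,0,0],1],
    [[-23,0,0],[0,0,0],1],
    [[-29,0,0],[0,0,0],1],
    [[-33,0,0],[0,0,0],1],
    [[-36,0,0],[0,0,0],1],
    [[-38,0,0],[0,0,0],1],
    [[-40,0,0],[0,0,0],1],
    [[-40,0,0],[0,0,0],1],
  ],
)

```text
clock: 10.78
tool_pos: [0.5574, -0.1645, 0.0406]
orientation: [-180.0, 0.0, -87.3]
force: [0.5, -0.7, 0.1]
opening: 0.0005
gripper_force: 0.0
```

Emit:
move_arm(
  motion=[
    [[-2,0,0],[0,0,0],1],
    [[-4,0,0],[0,0,0],1],
    [[-5,0,0],[0,0,0],1],
    [[-5,0,0],[0,0,0],1],
    [[-5,0,0],[0,0,0],1],
  ],
)

```text
clock: 11.2
tool_pos: [0.5574, -0.1626, 0.0407]
orientation: [-180.0, -0.2, -87.3]
force: [2.0, -19.0, -5.1]
opening: 0.0005
gripper_force: 9.9
```

The drawer stopped at the expected home position (y = -0.1626) with 19 N. I'll back off, lift and check.

Emit:
move_arm(
  motion=[
    [[5,0,0],[0,0,0],1],
    [[25,0,0],[0,0,0],1],
    [[50,0,0],[0,0,0],1],
    [[70,0,-10],[0,0,0],1],
    [[75,0,-40],[0,0,0],1],
    [[75,0,-80],[0,0,0],1],
    [[75,0,-120],[0,0,0],1],
    [[75,40,-160],[0,0,0],1],
    [[75,80,-180],[0,0,0],1],
    [[75,80,-180],[0,0,0],1],
  ],
)

```text
clock: 12.03
tool_pos: [0.479, -0.2386, 0.2243]
orientation: [-179.7, -0.0, -87.3]
force: [-0.6, -0.0, -0.3]
opening: 0.0004
gripper_force: 0.0
```

```bash
python3 - <<'E'
from dl import *
import cv2
s=ctrl.snapshot("scene")["color"];t=ctrl.snapshot("top")["color"];
h=np.zeros((600,800,3),np.uint8);h[:,:480]=cv2.resize(s[120:320,110:270],(480,600));h[:320,480:]=cv2.resize(t[100:260,200:360],(320,320));h[320:560,480:]=cv2.resize(s,(320,240))
cv2.imwrite("pics/end.png",h)
E
```

```text
t 12.0333 box tcp [-0.0826 -0.2412  0.2243] rpy [-179.7   -0.   -87.3] F [-0.6 -0.  -0.3] j [ -5.   8. -19.  -0. -63.   8.]
```

View pics/end.png

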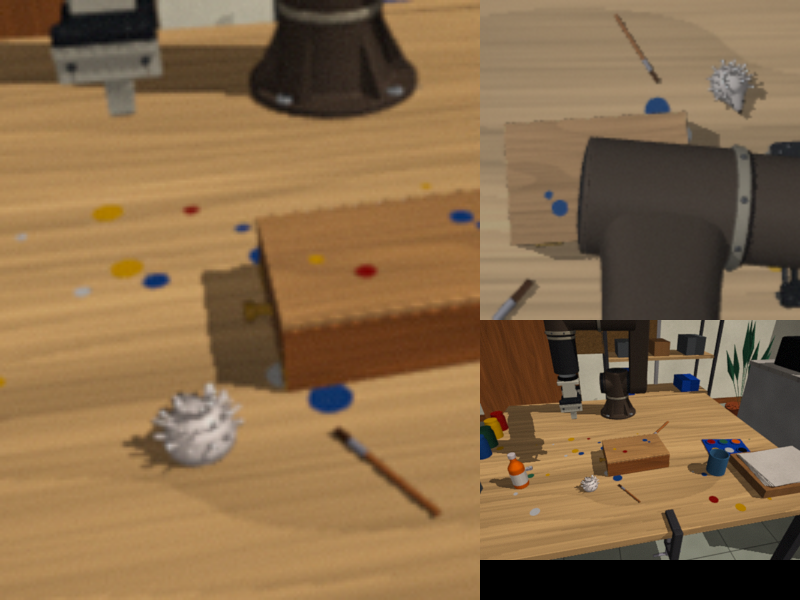

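The lid is flat and the drawer is flush, with only the knob at (258,310) standing out. The hedgehog, bottle, mug and palette are where they were, and the arm is clear. Handing in.

```bash
python3 -c "
from plant import ctrl
print(ctrl.close_job())"
```

```text
the job is handed in; nothing more can be done
None
```

I pushed the lid closed and the drawer home and handed the job in at about 12 s of the 45 s allowed; the last pictures show no shift of the hedgehog, bottle, mug or palette, and the hand-in call returned no verdict.

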